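# Open the sprung dish holder to its mark beside the photo scale

## Task

Get the dish holder ready for a scaled photograph: lay the photo scale bar flat on the table, flush along the long edge of the holder's base that faces the robot, with neither end sticking out past the base, and let go of it. Then take the holder's upright pull tab, draw the sprung rod out until the dark ring on it has just come fully out of the mouth of its tube, and finish while still holding it there, so that a colleague can set the dish in. Leave the scale lying flush, and do not disturb the dish or the other loose things on the table.

Things in the scene. Friction and masses are not known exactly. Their poses are not given: they have to be found in the camera images.
- holder: Sprung dish holder, heavy, does not shift. Base: grey plate 100 mm (x) by 220 mm (y), 10 mm thick, on the table. Origin: centre of its underside; +x points away from the robot (within 0.4 rad), z up. Along its centre line (x = 0): a fixed jaw block with two rubber posts (tops at 60 mm) at y = +92 mm, x = -35 and +35 mm, then a spring tube whose rod pulls out towards -y.
- front_edge (a point): Middle of the base's long side face that faces the robot (holder x = -50 mm, y = 0, 5 mm above the table). Axes as the holder's: the face is upright, 10 mm high, looks along -x and runs 110 mm each way along y. Nothing overhangs it.
- tube_mouth (a point): Centre of the mouth of the aluminium spring tube (22 mm across, collar 27 mm), 28 mm above the table, at holder y = +10 mm; the tube runs from here to y = +86 mm. Axes as the holder's; the bright 12 mm rod comes out along -y.
- crossbar (a point): Middle of the moving jaw on the rod: a bar 90 mm along holder x, 14 mm along y, 20 to 36 mm above the table (this point at 28 mm), with two rubber posts (tops at 60 mm) at x = -35 and +35 mm. At holder y = -4 mm when the rod is home; moves with the rod. Axes as the holder's.
- pull_rod (a joint): How far the rod is drawn out, m: 0 = home (where its spring holds it at the start), 0.080 = end stop. The dark ring mark on the rod, 6 mm wide, is hidden in the tube when home, begins to show at 0.054 and is just fully out, its tube-side edge at the mouth, at 0.060. The spring pulls back with about 5 N at 0 and 11 N at 0.060 (100 N/m); let go, the rod runs home.
- tab_grip (a point): Middle of the upright metal pull tab at the rod's outer end, 60 mm above the table, 18 mm below its top, a good height for grasping. Tab: 26 mm along holder x, 14 mm along holder y (the pull direction, -y), from 16 to 78 mm above the table. When home at holder y = -56 mm, with 38 mm free between it and the crossbar; moves with the rod. Axes as the holder's.
- scale_grip (a point): Photo scale (loose, 90 to 190 g): straight aluminium bar 160 mm (x) by 24 mm (y), 10 mm thick, dark blocks along both long edges of its top, and in its middle an upright finger grip 30 mm along x, 12 mm along y, from 10 to 40 mm above its underside. This point: middle of the bar, 24 mm above its underside; x along the bar, z up. Same either way round; either long side may go to the base.
- scale_bar: The same photo scale bar, given at the centre of its underside, x along the bar.
- dish: Bystander: pale ceramic dish, 145 mm across, 34 mm high, lying on a grey foam pad 190 x 190 mm, 20 mm thick. Origin: centre of its foot.
- wine_cup: Bystander: white cup, 68 mm across, 55 mm high. Origin: centre of its underside.
- swab_jar: Bystander: glass jar with a metal cap, 60 mm across, 85 mm high. Origin: centre of its underside.
- jarlet: Bystander: small green-glazed jarlet, 66 mm across, 66 mm high. Origin: centre of its underside.
- caliper: Bystander: steel caliper lying flat, about 215 x 60 mm, 9 mm high. Origin: middle of its beam's underside.
- pen: Bystander: grey pen, 135 mm long, 10 mm thick. Origin: middle of its underside.
- magnifier: Bystander: round hand lens with a wooden handle, lying flat, 150 mm long, 9 mm high. Origin: on its underside, where handle and frame nearly meet.
Mind the look-alikes: they are no part of the job. Of the things that look like the scale_bar, the middle-sized one is meant. There is more than one size of the holder; the job needs the larger.

How it is judged:
By the outcome, as a careful person would: the job done as asked, in the order asked, and still so for the second after the job is handed in, while the arm keeps its last pose, push and grip.
It also fails if it takes over 61 s, if anything falls off the work surface, if the arm or the gripper's body presses on something with over 40 N, if the wrist force passes 120 N, or if a joint passes its speed limit or range.

## Robot

A 6-joint arm with a two-finger parallel gripper is mounted at the origin on the work surface. World frame = base frame: x ahead of the robot, y to its left, z up, the work surface at z = 0. Lengths are in m, angles in rad, forces in N, time in s.
With the tool pointing down it reaches from about 0.375 to 0.975 m from the base axis. Payload 3.8 kg.
Tool frame: the origin (TCP) lies midway between the tips of the shut fingers; the grasp point (between the pads) lies 19 mm behind it; z points along the fingers, x is the direction in which the jaws open and shut, and the axes are right-handed (so a half turn about z gives the same grasp; the last joint's range is limited). The gripper opens to 85 mm and grips with 20 to 120 N. Pads are 22 mm wide; open, the fingers measure 114 mm over their backs; the gripper's body (76 mm by 85 mm) begins 54 mm behind the grasp point. The pads swing forward as they close: fully open they stand 13 mm farther back than shut.
Start: joints at [1.156, 0.264, 1.604, -0, 1.274, -0.037], TCP at [0.249, 0.627, 0.201] pointing down, gripper open.
Joint ranges: [-2.63, 2.63], [-0.94, 2.18], [0.31, 2.57], [-1.31, 4.45], [0, 2.66], [-2.55, 2.55]. Speed limits (rad/s): [2.57, 2.57, 3.14, 3.14, 3.14, 3.14].

## Interface

Orientations are given as a unit quaternion [w, x, y, z].
In Python, from workcell import goto, move_straight, goto_joints, release, close_gripper, dwell, inverse_kinematics, grab_frame, camera_model, IKError, sign_off, read_t, read_q, read_joint_velocities, read_tau, read_tool_pos, read_ee_rot, read_wrist_force, read_ft_torque, read_opening gives the robot as it stands. The module is installed in compiled form; this text tells all that it offers. Calls block until the motion is done:
- goto(position, orientation): joint-space move of the TCP to a pose.
- move_straight(position, rate=0.15, ori=None, threshold=None): straight line of the TCP; ori=None keeps the orientation; rate is the mean speed in m/s. With threshold (N) it stops when the force on the tool has changed by that much, and returns True; else False.
- goto_joints(angles): joint-space move.
- release() and close_gripper(): open the fingers fully, or close them until they stop; the grip force is fixed at half the most.
- dwell(seconds).
- inverse_kinematics(position, orientation): joint angles nearest the present ones, or None.
- grab_frame(name): name is "scene" or "top" or "wrist"; returns the picture (420x560x3 uint8, blue, green, red); there is no depth.
- camera_model(name): a dict with "vfov" (degrees; the focal length in pixels is half the picture's height over the tangent of half this angle, whatever the lens; pixels are square), "cx", "cy" (the principal point, pixels), "position" and "rotation" of the camera in the world. Camera axes: x right, y down, z forward; pixel columns grow to the right and rows downward; lengths in m; the calibration is good to about 2 mm. A picture is of the moment at which its call begins: read the wrist's pose just before it. camera_model takes no time and is no camera call; for the wrist camera it gives the pose at the moment of the call.
A pose or a line that the arm cannot do raises IKError and nothing moves.
- sign_off(): hands the job in, once; it reports no verdict.
Readings, each from a call of its own:
- read_t(): time.
- read_q(): joint angles.
- read_joint_velocities(): joint speeds.
- read_tau(): joint torques, N m.
- read_tool_pos(): TCP position.
- read_ee_rot(): TCP orientation.
- read_wrist_force(): force on the tool from outside, world axes, zero at the start.
- read_ft_torque(): the same for the moment, N m.
- read_opening(): opening from 0.0 (shut) to 1.0 (fully open).
Only numpy, scipy, OpenCV 4.12 (cv2) and the standard library are available. Lean on these libraries where they do the work, as an engineer would, in place of code of your own. Each camera call takes 0.05 s, during which the arm holds its last target.

## Working session

There is one attempt and no reset: what is moved stays moved. The work goes in short steps, each a Python script; the robot and the scene stay as the last script left them, time stands still between calls to the robot, and variables do not carry over. Pictures are saved under pics/ and viewed, and the job is handed in when it is done.

```bash
mkdir -p pics && ls && python3 - <<'E'
from workcell import *
import cv2
for n in ("scene","top","wrist"):
    f=grab_frame(n); cv2.imwrite(f"pics/{n}0.png",f)
    c=camera_model(n); print(n,c)
print(read_t())
E
```

```text
pics
scene {'vfov': 54.43316078305636, 'cx': 276.2803518085201, 'cy': 211.51665945427266, 'position': array([1.12777958, 0.45679738, 0.77119224]), 'rotation': array([-0.1996487 ,  0.44590359,  0.79569651, -0.35801879])}
top {'vfov': 57.88316670193345, 'cx': 282.9764136469351, 'cy': 210.80293294454106, 'position': array([0.30698222, 0.03743679, 1.06057546]), 'rotation': array([ 0.07833616, -0.69665516,  0.71082639, -0.05710411])}
wrist {'vfov': 59.08329045414252, 'cx': 279.6618320133318, 'cy': 201.70719686394796, 'position': array([0.17477293, 0.65615408, 0.37370589]), 'rotation': array([0.13007363, 0.81737946, 0.55439668, 0.08726966])}
0.15
```

View pics/scene0.png

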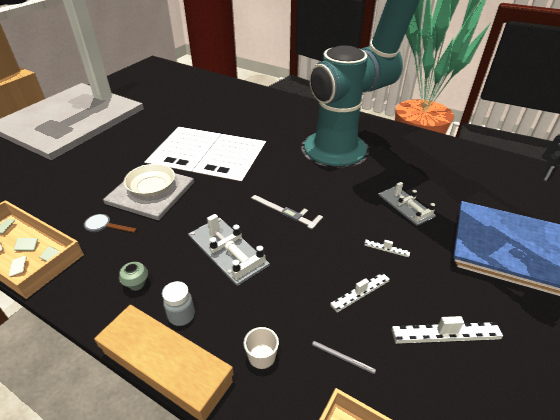

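View pics/top0.png

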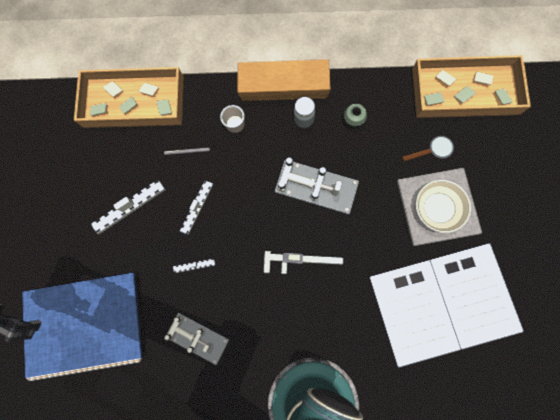

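View pics/wrist0.png

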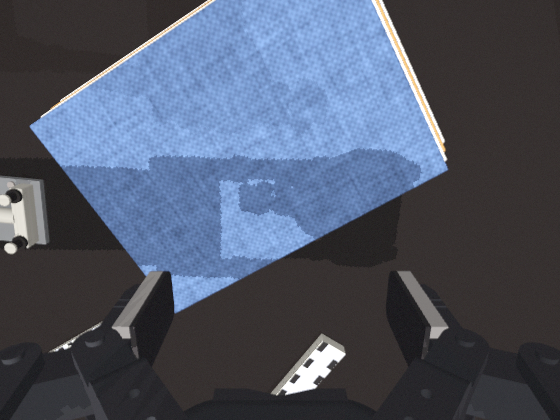

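The top view shows the large holder near (317,186) and a small one near (197,338). There are three scale bars: (128,207), (197,207) and (194,266). I'll measure their sizes on the table plane.

```bash
cat > h.py <<'E'
import numpy as np, cv2
from scipy.spatial.transform import Rotation as R
from workcell import *
def Rq(q): return R.from_quat([q[1],q[2],q[3],q[0]])
def cam(n):
    c=camera_model(n); c['f']=210/np.tan(np.radians(c['vfov']/2)); c['R']=Rq(c['rotation']).as_matrix(); return c
def ray(c,uv,z):
    uv=np.atleast_2d(np.asarray(uv,float))
    d=np.c_[(uv[:,0]-c['cx'])/c['f'],(uv[:,1]-c['cy'])/c['f'],np.ones(len(uv))]@c['R'].T
    p=c['position']; s=(z-p[2])/d[:,2]
    return p+d*s[:,None]
def proj(c,P):
    q=(np.atleast_2d(P)-c['position'])@c['R']
    return np.c_[c['cx']+c['f']*q[:,0]/q[:,2],c['cy']+c['f']*q[:,1]/q[:,2]]
def down(a):
    """tool pointing down, jaw axis (tool x) at world yaw a; returns wxyz"""
    x=np.array([np.cos(a),np.sin(a),0]);z=np.array([0,0,-1.]);y=np.cross(z,x)
    q=R.from_matrix(np.c_[x,y,z]).as_quat(); return [q[3],q[0],q[1],q[2]]
def snap(n,name,crop=None,s=1):
    c=cam(n); f=grab_frame(n); g=f
    if crop: x0,y0,x1,y1=crop; g=f[y0:y1,x0:x1]
    cv2.imwrite('pics/'+name,cv2.resize(g,None,fx=s,fy=s,interpolation=cv2.INTER_CUBIC)); return c,f
E
python3 - <<'E'
from h import *
f=cv2.imread('pics/top0.png'); c=cam('top')
for nm,uv in dict(large=[(94,228),(163,187)],mid=[(183,232),(210,183)],small=[(174,269),(214,263)]).items():
    p=ray(c,uv,.01); print(nm,p.round(3).tolist(),np.linalg.norm(p[0]-p[1]).round(3))
p=ray(c,[(284,160),(357,181),(350,212),(276,190)],.01);print(p.round(3),np.linalg.norm(p[0]-p[1]),np.linalg.norm(p[2]-p[1]))
p=ray(c,[(177,315),(229,340),(216,363),(165,337)],.01);print(np.linalg.norm(p[0]-p[1]))
print(Rq(read_ee_rot()).as_matrix().round(2), (cam('wrist')['position']-read_tool_pos()), cam('wrist')['R'].round(2))
g=f[140:290,140:400]; cv2.imwrite('pics/topcrop.png',cv2.resize(g,None,fx=3,fy=3,interpolation=cv2.INTER_CUBIC))
E
```

```text
large [[0.474, 0.605, 0.01], [0.589, 0.412, 0.01]] 0.225
mid [[0.457, 0.35, 0.01], [0.598, 0.276, 0.01]] 0.159
small [[0.355, 0.371, 0.01], [0.369, 0.26, 0.01]] 0.112
[[ 0.661  0.062  0.01 ]
 [ 0.593 -0.145  0.01 ]
 [ 0.504 -0.12   0.01 ]
 [ 0.572  0.086  0.01 ]] 0.2175612098184861 0.09249394494076131
0.15647447743059223
[[ 0.37  0.93 -0.  ]
 [ 0.93 -0.37 -0.  ]
 [-0.   -0.   -1.  ]] [-0.07396921  0.02933165  0.17416073] [[ 0.37  0.88  0.29]
 [ 0.93 -0.35 -0.12]
 [-0.    0.31 -0.95]]
```

View pics/topcrop.png

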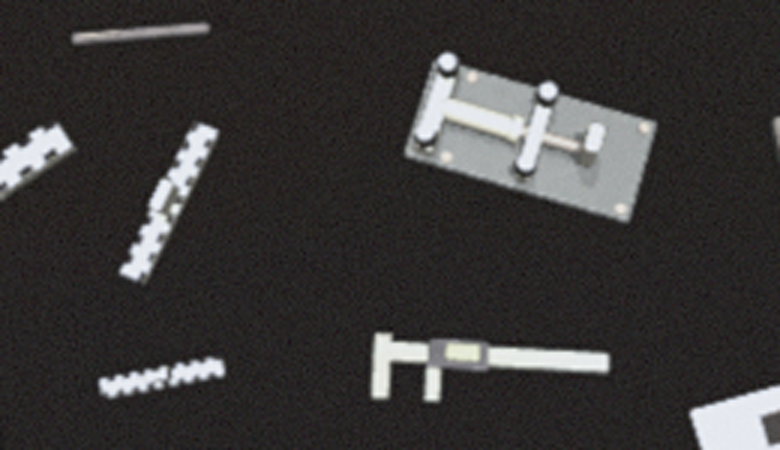

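Three bars could be the scale: (128,207) at 225 mm, (197,207) at 159 mm and (194,266) at 112 mm. I choose the middle one at (197,207). Of the two holders, (317,186) has a 218 mm base and (197,338) about 156 mm, so I choose (317,186). Next I'll look at both close up with the wrist camera.

```bash
python3 - <<'E'
from h import *
for p,a in [((.5275,.313,.15),2.66),((.5275,.313,.15),-.483),((.52,-.01,.04),1.254),((.52,-.01,.04),1.254-np.pi),((.58,-.08,.041),1.254)]:
    q=inverse_kinematics(p,down(a)); print(a,None if q is None else np.round(q,2))
# look at holder later; go to bar
a=2.66 if inverse_kinematics((.5275,.313,.15),down(2.66)) is not None else -.483
goto((.5275,.313,.16),down(a)); snap('wrist','w1.png'); print(a,read_t(), read_wrist_force())
E
```

```text
2.66 [ 0.49  0.18  1.8  -0.    1.16 -2.17]
-0.483 [ 0.49  0.18  1.8  -0.    1.16  0.98]
1.254 [-0.07  0.13  2.08 -0.    0.93 -1.32]
-1.8875926535897931 [-0.07  0.13  2.08 -0.    0.93  1.82]
1.254 [-0.18  0.25  1.94 -0.    0.95 -1.43]
2.66 2.0417 [-0.26693942 -0.65692211 -0.12005222]
```

View pics/w1.png

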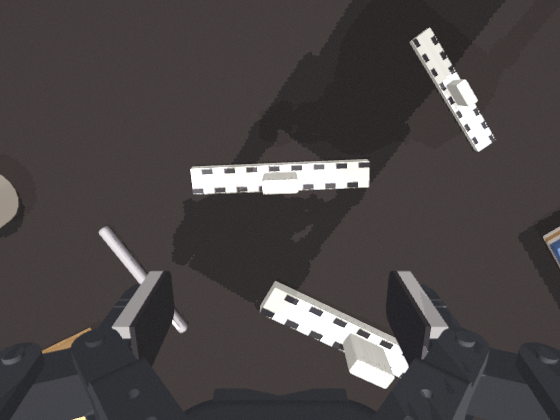

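The wrist image shows the target bar centred near (280,178), with its ends at x≈191 and 369. The larger bar is at (335,330) and the small one at (452,90). I'll measure the corners of the target's top face.

```bash
python3 - <<'E'
from h import *
c=cam('wrist'); f=cv2.imread('pics/w1.png')
cv2.imwrite('pics/w1c.png',cv2.resize(f[145:215,175:385],None,fx=3.7,fy=3.7,interpolation=cv2.INTER_CUBIC))
g=cv2.cvtColor(f,cv2.COLOR_BGR2GRAY); 
roi=g[145:215,175:385]; print(np.percentile(roi,[10,50,90]))
m=(roi>130).astype(np.uint8); m=cv2.morphologyEx(m,cv2.MORPH_CLOSE,np.ones((9,9)))
cn=max(cv2.findContours(m,0,2)[0],key=cv2.contourArea)
r=cv2.minAreaRect(cn); b=cv2.boxPoints(r)+[175,145]; print(b)
P=ray(c,b,.01); print(P.round(4), [np.linalg.norm(P[i]-P[i-1]).round(4) for i in range(4)], P.mean(0))
d=P[1]-P[0]
for i in range(4): d=P[i]-P[i-1]; print(np.arctan2(d[1],d[0]))
E
```

```text
[ 46.  65. 255.]
[[189.70733356 166.18434143]
 [368.89221191 158.48930264]
 [370.23550415 189.76903534]
 [191.05062866 197.46407318]]
[[0.5949 0.2698 0.01  ]
 [0.4505 0.3376 0.01  ]
 [0.4609 0.3647 0.01  ]
 [0.6094 0.2953 0.01  ]] [np.float64(0.0293), np.float64(0.1596), np.float64(0.0291), np.float64(0.1639)] [0.52892571 0.31686    0.01      ]
-2.086305389264017
2.7028312639442365
1.2047692929820653
-0.4375438743347447
```

View pics/w1c.png

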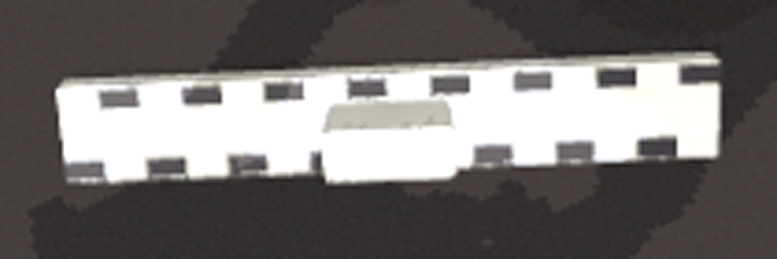

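```bash
python3 - <<'E'
from h import *
c=cam('wrist')
for pts,z in (([(58,88),(718,63),(718,156),(66,182)],.01),([(325,132),(452,127),(457,177),(328,183)],.04)):
    b=np.array(pts)/3.7+[175,145]; P=ray(c,b,z)
    print([np.linalg.norm(P[i]-P[i-1]).round(4) for i in range(4)], P.mean(0).round(4))
    for i,j in((0,1),(3,2)): d=P[j]-P[i]; print(np.arctan2(d[1],d[0]))
E
```

```text
[np.float64(0.0237), np.float64(0.1592), np.float64(0.0233), np.float64(0.1608)] [0.5285 0.317  0.01  ]
2.69779418135253
2.7007428899339025
[np.float64(0.0118), np.float64(0.0282), np.float64(0.0116), np.float64(0.0289)] [0.5281 0.3169 0.04  ]
2.6998281560647364
2.707768054860372
```

```bash
python3 - <<'E'
from h import *
a=2.699;q=down(a)
goto((.5283,.317,.09),q)
print(move_straight((.5283,.317,.0125),rate=.1,threshold=8), read_tool_pos(), read_wrist_force())
close_gripper(); print(read_opening(),read_wrist_force())
move_straight((.5283,.317,.14),rate=.12); print(read_opening(),read_wrist_force(),read_t())
goto((.46,.02,.2),down(1.254)); c,f=snap('wrist','w2.png'); print(read_t(),read_q().round(2),read_opening())
import pickle; pickle.dump(c,open('c2.pkl','wb'))
E
```

```text
False [0.52897183 0.31735732 0.01320136] [-0.21785301  0.61922919  0.15641584]
-0.00107006973456695 [-0.02797323 -0.54935119 -1.12624011]
-0.0003813807819750913 [-0.39460301  0.26239259 -0.36044215] 5.3333
6.5667 [-0.01 -0.15  2.04  0.    1.25 -1.27] -0.002032836482972645
```

View pics/w2.png

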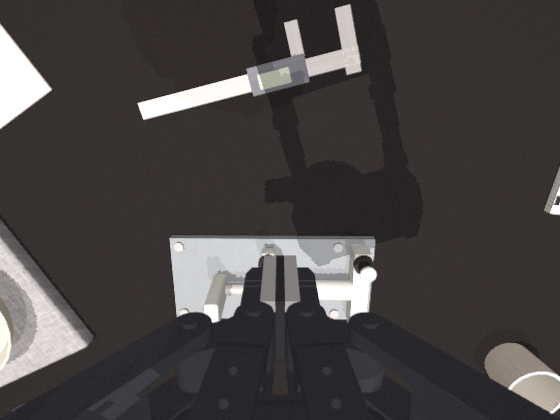

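```bash
python3 - <<'E'
from h import *
snap('top','t1.png',(120,130,400,300),2.8)
snap('scene','s1.png',None,1.4)
E
```

```text
(no output)
```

View pics/t1.png

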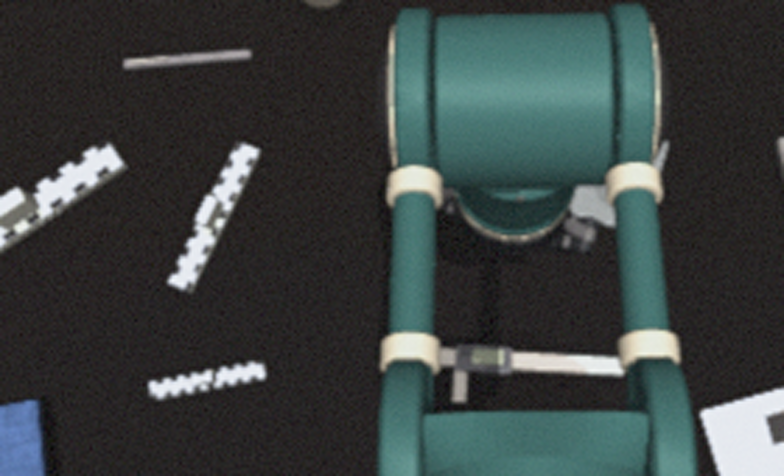

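View pics/s1.png

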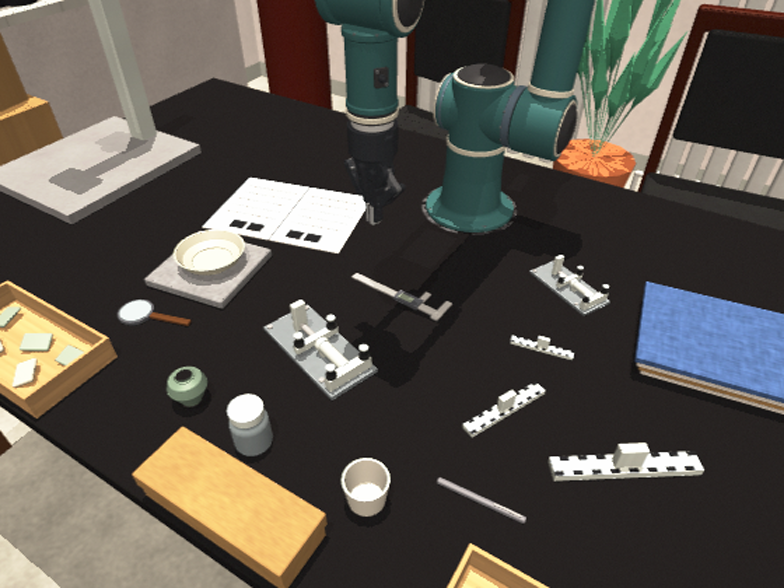

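```bash
python3 - <<'E'
from h import *
c=cam('wrist'); p=read_tool_pos(); print(p,proj(c,[p,p+[0,0,.019]]))
c=cam('scene'); print(proj(c,[p,(.5283,.317,.04),(.5283,.317,.0)])*1.4)
c=cam('top');print(proj(c,[(.5283,.317,.04),(.5283,.317,.01)]))
for a,b in [((248,150),(182,283))]:
    P=ray(c,np.array([a,b])/2.8+[120,130],.01);print(P,P.mean(0),np.linalg.norm(P[0]-P[1]))
E
```

```text
[0.4602498  0.02081532 0.19965604] [[280.39619442 244.1667516 ]
 [280.48163147 261.25101595]]
[[373.93260408 236.51851043]
 [507.84429937 394.522549  ]
 [504.49318834 409.79285941]]
[[192.42960628 204.81158714]
 [195.23066703 206.98084067]]
[[0.59620427 0.28018403 0.01      ]
 [0.45973761 0.3441256  0.01      ]] [0.52797094 0.31215481 0.01      ] 0.15070392557976425
```

The bar looks untouched, but the fingers shut on nothing. In both views the real fingertips sit higher than the projected TCP. I'll check this with crops.

```bash
python3 - <<'E'
from h import *
p=read_tool_pos()
ims=[]
for n,(x0,y0) in (('scene',(217,100)),('wrist',(230,210))):
    c=cam(n); f=grab_frame(n)
    g=cv2.resize(f[y0:y0+100,x0:x0+100],None,fx=4,fy=4,interpolation=cv2.INTER_CUBIC)
    for dz,col in ((0,(0,0,255)),(.01,(0,255,0)),(.02,(255,0,0)),(.03,(255,0,255))):
        uv=(proj(c,p+[0,0,dz])[0]-[x0,y0])*4; cv2.circle(g,tuple(int(v) for v in uv),4,col,1)
    ims.append(g)
cv2.imwrite('pics/tip.png',np.hstack(ims))
E
```

```text
(no output)
```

View pics/tip.png

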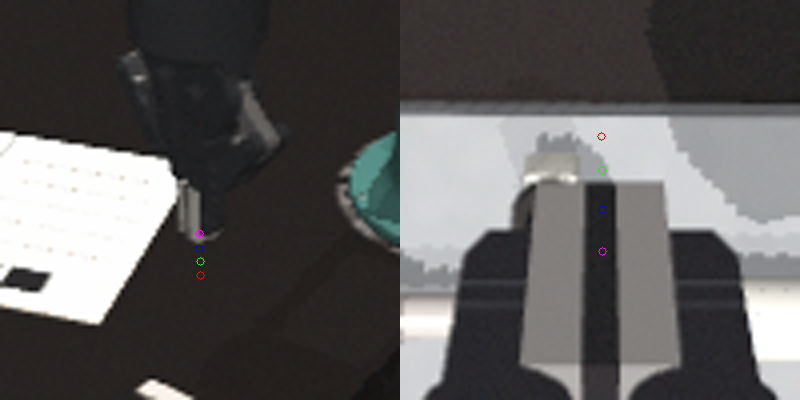

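```bash
python3 - <<'E'
from h import *
p=read_tool_pos(); T=Rq(read_ee_rot()).as_matrix(); print(T.round(3)); c=cam('wrist')
for yo in(-.011,0,.011):
  for dz in (0,.01,.02,.03,.04): print(yo,dz,proj(c,p+T@[0,yo,0]+[0,0,dz])[0].round(1))
# width check pads 22mm: depth edges
E
```

```text
[[ 0.31   0.951 -0.001]
 [ 0.951 -0.31   0.   ]
 [-0.    -0.001 -1.   ]]
-0.011 0 [280.4 224.2]
-0.011 0.01 [280.4 231.8]
-0.011 0.02 [280.5 240.3]
-0.011 0.03 [280.5 249.9]
-0.011 0.04 [280.6 260.7]
0 0 [280.4 244.1]
0 0.01 [280.4 252.7]
0 0.02 [280.5 262.2]
0 0.03 [280.5 272.9]
0 0.04 [280.6 284.8]
0.011 0 [280.4 263.4]
0.011 0.01 [280.5 272.8]
0.011 0.02 [280.5 283.2]
0.011 0.03 [280.6 294.9]
0.011 0.04 [280.6 307.9]
```

```bash
python3 - <<'E'
from h import *
f=cv2.imread('pics/w2.png')
a=f[225:250,160:230];b=f[225:250,330:400]
cv2.imwrite('pics/w2c.png',np.vstack([cv2.resize(x,None,fx=10,fy=10,interpolation=cv2.INTER_NEAREST) for x in(a,b)]))
c=cam('wrist')
goto((.5,.13,.07),down(1.254))
print(move_straight((.5,.13,-.04),rate=.05,threshold=4)); print(read_tool_pos(),read_wrist_force(),read_t())
move_straight((.5,.13,.07),rate=.2); print(read_t())
E
```

```text
True
[ 0.49988641  0.12999358 -0.03065887] [-0.04207846  0.42177074  5.50583961] 9.2833
9.9417
```

View pics/w2c.png

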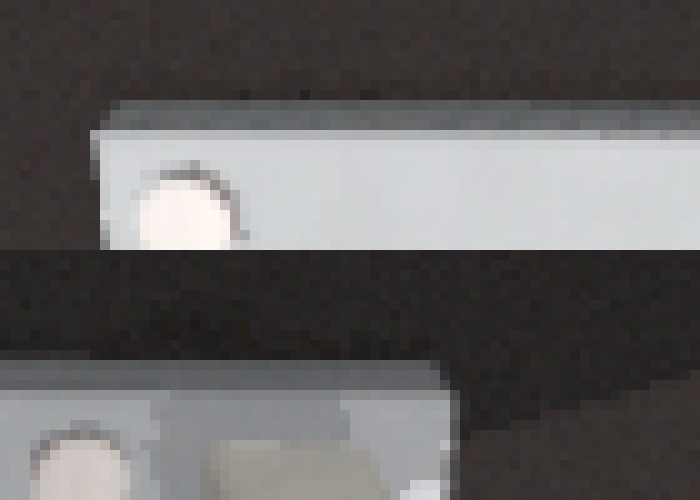

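A touch on the table shows the real fingertips are about 30 mm short of the reported TCP: contact came at TCP z = -0.0305. I'll allow for that and pick again. The front edge in w2 runs from (169,238) to (375.5,239).

```bash
python3 - <<'E'
from h import *
import pickle; c=pickle.load(open('c2.pkl','rb'))
P=ray(c,[(168.5,237.5),(375,238.5)],.01);d=P[1]-P[0]
print(P,np.linalg.norm(d),np.arctan2(d[1],d[0]))
P=ray(c,[(170.5,234.5),(374,235.5)],.0);d=P[1]-P[0]
print(P,P.mean(0),np.linalg.norm(d),np.arctan2(d[1],d[0]))
release()
goto((.5283,.317,.06),down(2.699)); snap('wrist','w3.png'); print(read_t(),read_opening(),read_tool_pos())
E
```

```text
[[ 0.49806948 -0.11698613  0.01      ]
 [ 0.56784813  0.0919118   0.01      ]] 0.22024396184816677 1.2484168728131835
[[ 0.49859595 -0.11793423  0.        ]
 [ 0.56907149  0.09300929  0.        ]] [ 0.53383372 -0.01246247  0.        ] 0.2224049755186273 1.2483588895542557
11.8417 1.0037609711953768 [0.52821331 0.31627919 0.05995788]
```

View pics/w3.png

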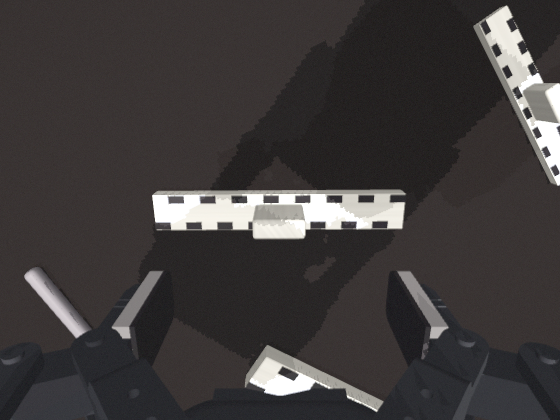

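```bash
python3 - <<'E'
from h import *
print(move_straight((.5283,.317,-.0165),rate=.1,threshold=8), read_tool_pos())
close_gripper(); print(read_opening(),read_wrist_force())
move_straight((.5283,.317,.10),rate=.12); print(read_opening(),read_wrist_force(),read_t())
snap('wrist','w4.png')
E
```

```text
False [ 0.52892413  0.317318   -0.01595006]
0.33621348903751186 [-0.62029079  0.47081477  2.97588602]
0.3373736865281613 [ 0.53289853 -0.03922421 -1.85379668] 14.4417
```

View pics/w4.png

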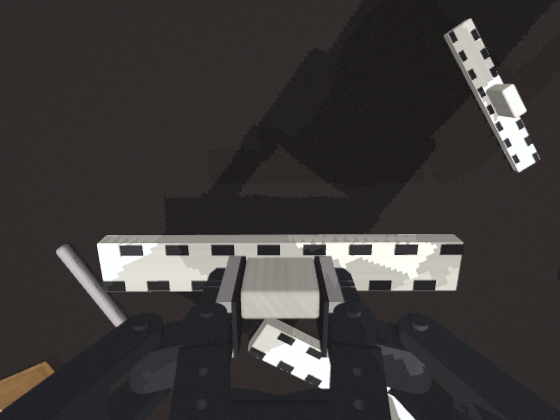

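The grip holds at an opening of 0.337 (about 29 mm), and the bar hangs level between the jaws. Now I'll place it with a gap, press it against the edge under force control, and let go.

```bash
python3 - <<'E'
from h import *
n=np.array([np.cos(-.3224),np.sin(-.3224),0]); e=np.array([.533,-.0125,0])
q=down(1.2484)
s=e-.021*n
goto(s+[0,0,.08],q)
move_straight(s+[0,0,.0],rate=.12)
print('down',move_straight(s+[0,0,-.019],rate=.03,threshold=4),read_tool_pos(),read_wrist_force())
z=read_tool_pos()[2]
f0=read_wrist_force()
print('push',move_straight(s+.017*n+[0,0,z],rate=.02,threshold=7))
p=read_tool_pos();print(p,(p-e)@n,read_wrist_force()@n,(p-e)@[.3168,.9485,0],read_wrist_force(),read_opening(),read_t())
snap('wrist','w5.png')
E
```

```text
down True [ 0.5130173  -0.00589094 -0.01582952] [-0.03020743 -0.07350947  4.61330391]
push True
[ 0.51295716 -0.00585851 -0.01581646] -0.02111450559858922 -0.36235632674421575 -5.012395588593552e-05 [-0.10852727  0.81876501  3.59604338] 0.33499695593852385 17.3917
```

View pics/w5.png

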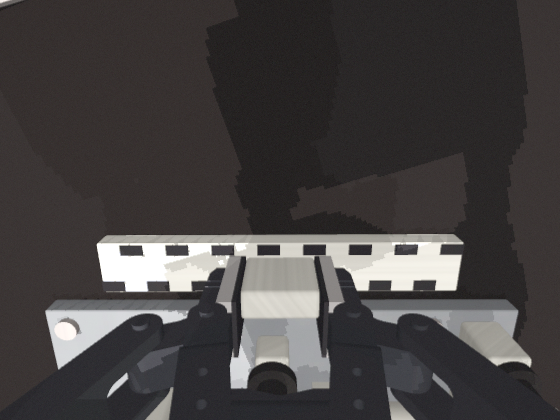

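The bar is flat, about 8 mm short of the base edge and parallel to it. The push tripped straight away because of table pressure, so I'll ease up a touch and repeat.

```bash
python3 - <<'E'
from h import *
n=np.array([np.cos(-.3224),np.sin(-.3224),0]); e=np.array([.533,-.0125,0])
s=e-.021*n
move_straight(s+[0,0,-.0148],rate=.02); print(read_tool_pos(),read_wrist_force())
print('push',move_straight(s+.015*n+[0,0,-.0148],rate=.02,threshold=8))
p=read_tool_pos();print(p,(p-e)@n,read_wrist_force()@n,(p-e)@[.3168,.9485,0],read_wrist_force(),read_opening(),read_t())
snap('wrist','w6.png')
E
```

```text
[ 0.51261037 -0.005861   -0.0152551 ] [ 0.03129418 -0.36097193 -1.79941348]
push True
[ 0.5217461  -0.00897407 -0.01572181] -0.01179124416930885 0.7539225426181979 -0.00022089288536365076 [ 0.45434796 -1.01937802  2.71710976] 0.33544263539290775 18.2833
```

View pics/w6.png

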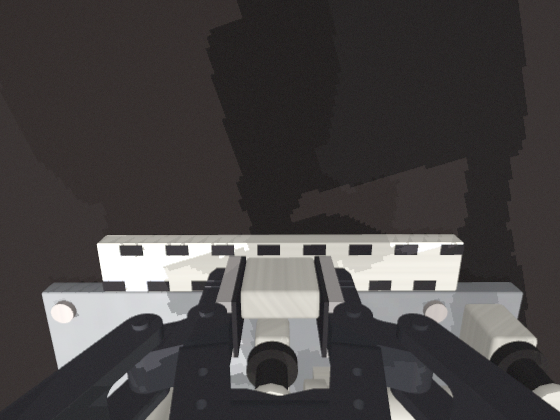

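Contact came at −11.8 mm, which matches the 12 mm half-width. In the image the bar's lower edge lines up with the top edge of the base at row ~291. I'll let go, lift, and inspect.

```bash
python3 - <<'E'
from h import *
release(); p=read_tool_pos(); print(read_opening(),read_t())
move_straight([p[0],p[1],.05],rate=.1)
n=np.array([np.cos(-.3224),np.sin(-.3224),0])
move_straight(np.array([p[0],p[1],.13])-.03*n,rate=.2)
c,f=snap('wrist','w7.png'); print(read_t())
import pickle; pickle.dump(c,open('c7.pkl','wb'))
cv2.imwrite('pics/w7c.png',cv2.resize(f[170:250,150:410],None,fx=3,fy=3,interpolation=cv2.INTER_CUBIC))
E
```

```text
0.9998632749132198 18.925
20.3667
```

View pics/w7.png

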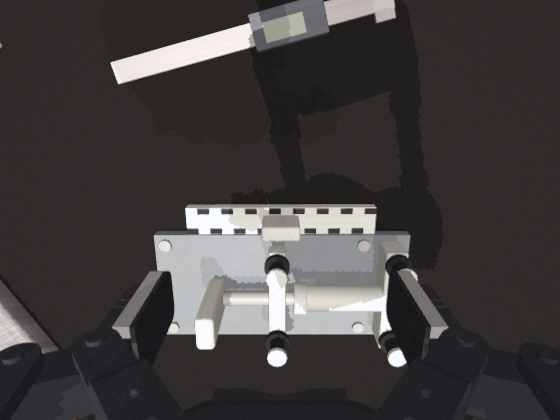

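View pics/w7c.png

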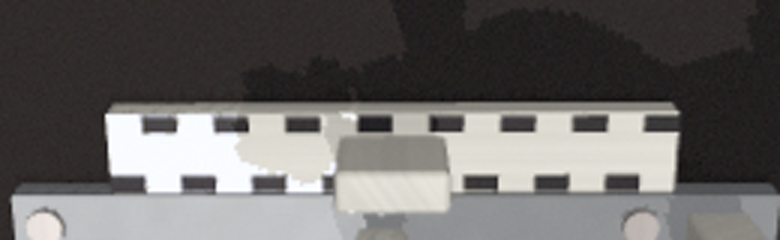

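The scale lies flush: there is no dark gap, and its ends (185–376) sit inside the base (155–410). Next I'll locate the tab top near (205,333) and the mouth collar.

```bash
python3 - <<'E'
from h import *
import pickle; c=pickle.load(open('c7.pkl','rb')); f=cv2.imread('pics/w7.png')
y=np.array([.3168,.9485,0]);n=np.array([.9485,-.3168,0]);o=np.array([.533,-.0125,0])+.05*n
tab=o-.056*y; print(o,tab)
print(proj(c,[tab+a*n+b*y+[0,0,.078] for a in(-.013,.013) for b in(-.007,.007)]).round(1))
print(proj(c,[o-.05*n+s*.11*y+[0,0,.01] for s in(-1,1)]).round(1), proj(c,o+.01*y+[0,0,.0415]))
cv2.imwrite('pics/w7d.png',cv2.resize(f[270:370,180:320],None,fx=5,fy=5,interpolation=cv2.INTER_CUBIC))
E
```

```text
[ 0.580425 -0.02834   0.      ] [ 0.5626842 -0.081456   0.       ]
[[192.7 319.1]
 [212.4 319.1]
 [195.3 349.7]
 [214.4 349.7]]
[[152.7 234.3]
 [409.8 233.9]] [[293.54286926 305.84946979]]
```

View pics/w7d.png

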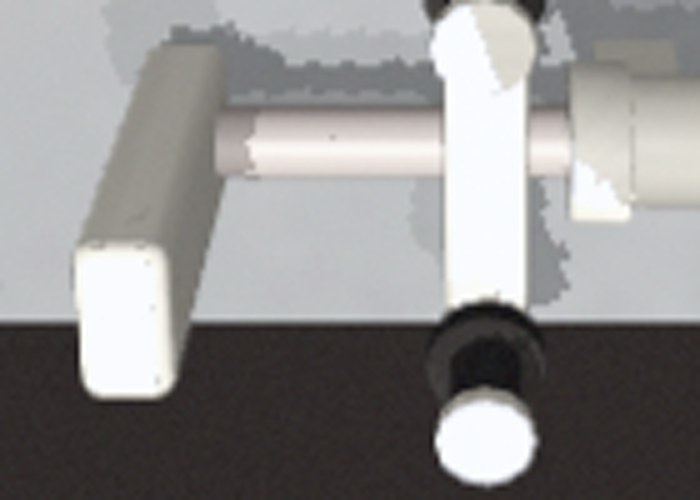

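The tab matches the prediction within about 1 mm. I'll grasp it with the jaws along the pull direction.

```bash
python3 - <<'E'
from h import *
y=np.array([.3168,.9485,0])
t=np.array([.5627,-.0815,0])+.001*y; q=down(1.2484)
goto(t+[0,0,.10],q)
print(move_straight(t+[0,0,.013],rate=.08,threshold=8)); p0=read_tool_pos(); print(p0)
close_gripper(); print(read_opening(),read_wrist_force(),read_tool_pos())
c,f=snap('wrist','w8.png'); print(read_t())
E
```

```text
False
[ 0.56372952 -0.08071766  0.01365392]
0.15386190805542263 [-1.32171482 -1.19427317  1.98081522] [ 0.56297167 -0.08076576  0.01323651]
22.825
```

View pics/w8.png

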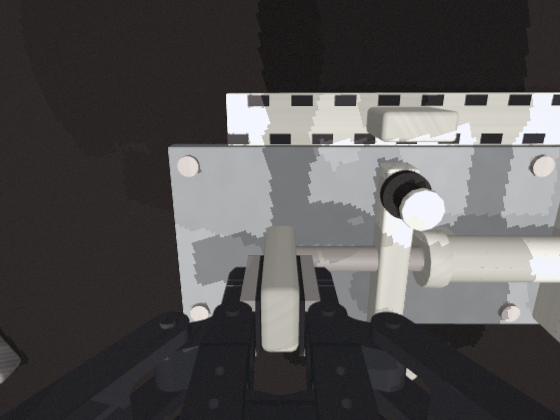

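The tab is gripped at an opening of 13 mm. I'll draw it to about 57 mm, then look.

```bash
python3 - <<'E'
from h import *
import pickle
y=np.array([np.cos(1.2484),np.sin(1.2484),0]); p=read_tool_pos(); np.save('p0.npy',p)
move_straight(p-.057*y,rate=.05); dwell(.2)
r=read_tool_pos(); print((p-r)@y, r, read_wrist_force(), read_wrist_force()@y, read_opening(),read_t())
c,f=snap('wrist','w9.png'); pickle.dump(c,open('c9.pkl','wb'))
E
```

```text
0.05427582789277287 [ 0.54579691 -0.13229842  0.01317372] [1.66619179 9.18371678 0.43636822] 9.238478248236435 0.1553790799159901 24.3167
```

View pics/w9.png

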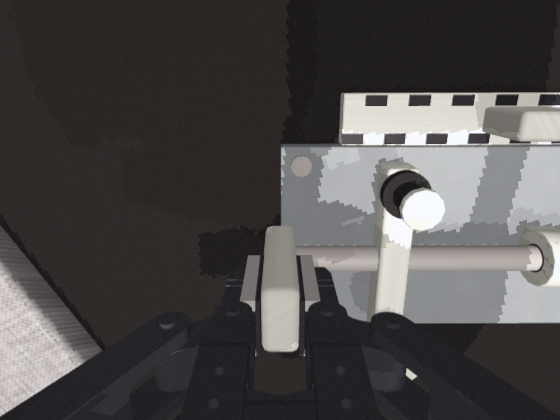

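```bash
python3 - <<'E'
from h import *
import pickle
y=np.array([np.cos(1.2484),np.sin(1.2484),0]); p=np.load('p0.npy')
move_straight(p-.0635*y,rate=.03); dwell(.3)
r=read_tool_pos(); print((p-r)@y, r, read_wrist_force(), read_wrist_force()@y, read_opening(),read_t())
c,f=snap('wrist','w10.png'); pickle.dump(c,open('c10.pkl','wb'))
g=cv2.imread('pics/w9.png')
cv2.imwrite('pics/w10c.png',np.vstack([cv2.resize(x[225:290,460:560],None,fx=4.5,fy=4.5,interpolation=cv2.INTER_CUBIC) for x in (g,f)]))
snap('scene','s2.png',(170,190,330,300),5)
E
```

```text
0.060623800596811966 [ 0.54377459 -0.13831566  0.013163  ] [2.85963166 9.83883712 1.51886495] 10.237975950050808 0.15681970092443737 25.0333
```

View pics/w10c.png

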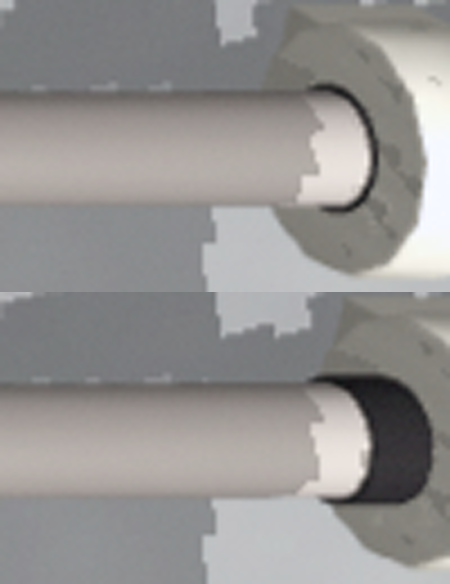

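View pics/s2.png

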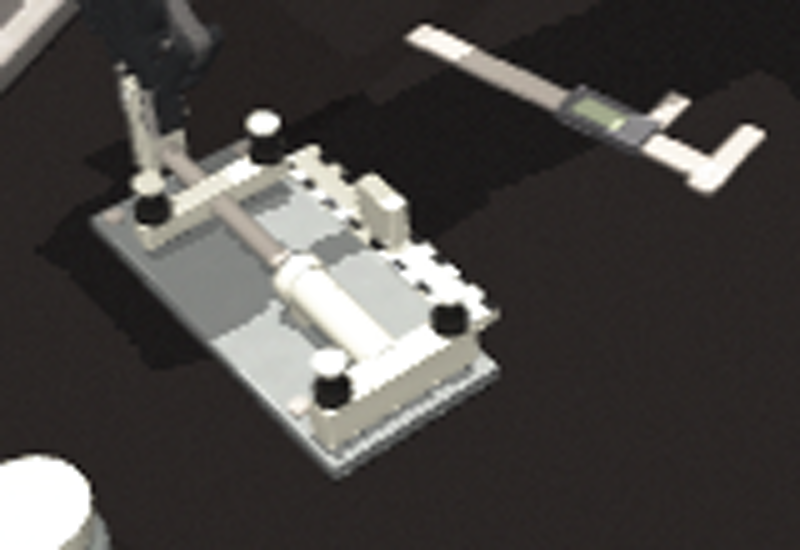

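At 60.6 mm by arm reading, the dark ring spans x≈372–432 in the crop and still touches the mouth. I'll ease out in small steps until a sliver of bright rod shows.

```bash
python3 - <<'E'
from h import *
y=np.array([np.cos(1.2484),np.sin(1.2484),0]); p=np.load('p0.npy')
ims=[]
for k in (.0643,.0651):
    move_straight(p-k*y,rate=.02); dwell(.2)
    r=read_tool_pos(); print(k,(p-r)@y, read_wrist_force()@y,read_t())
    f=grab_frame('wrist'); cv2.imwrite(f'pics/w{int(k*1e4)}.png',f); ims.append(cv2.resize(f[225:290,490:560],None,fx=5,fy=5,interpolation=cv2.INTER_CUBIC))
cv2.imwrite('pics/w11c.png',np.hstack(ims))
E
```

```text
0.0643 0.061329959903865035 11.389980347125656 25.5833
0.0651 0.062097138912782984 10.9961770620381 26.0833
```

View pics/w11c.png

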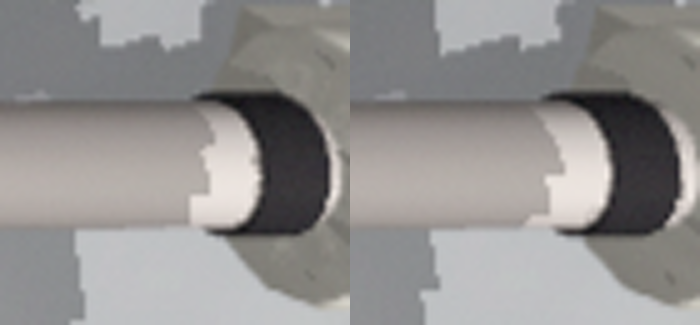

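A bright sliver now shows behind the ring: about 0.8 mm in the first step and 1.3 mm in the second. I'll ease back slightly, then do the final checks.

```bash
python3 - <<'E'
from h import *
y=np.array([np.cos(1.2484),np.sin(1.2484),0]); p=np.load('p0.npy')
move_straight(p-.0646*y,rate=.02); dwell(.5)
r=read_tool_pos(); print((p-r)@y, read_wrist_force(),read_opening(),read_t())
f=grab_frame('wrist'); a=cv2.resize(f[225:290,490:560],None,fx=5,fy=5,interpolation=cv2.INTER_CUBIC)
b=cv2.resize(f[80:155,400:560],None,fx=2.8,fy=2.8,interpolation=cv2.INTER_CUBIC); b=cv2.copyMakeBorder(b,0,a.shape[0]-b.shape[0],0,0,0)
cv2.imwrite('pics/w12c.png',np.hstack([a,b])); snap('top','t2.png'); snap('scene','s3.png')
E
```

```text
0.061607721109945675 [ 3.10702263 11.80712857  1.76567602] 0.15333342035579978 26.8833
```

View pics/w12c.png

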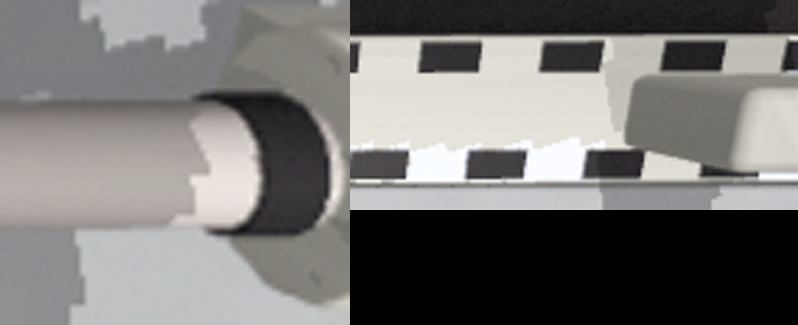

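View pics/s3.png

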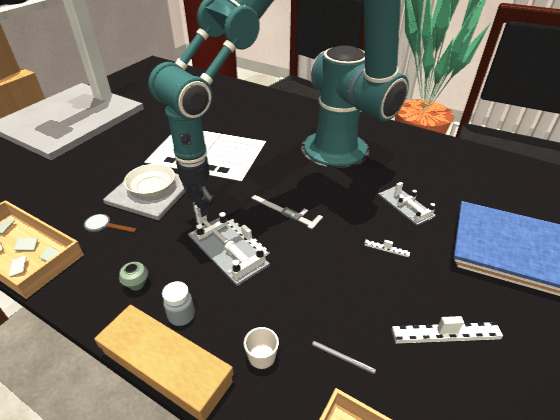

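The ring is just clear of the mouth with about 1 mm of bright rod showing, the scale is flush, and nothing else has moved. I'm handing in.

```bash
python3 -c "
from workcell import *
print(read_opening(),read_t()); sign_off()"
```

```text
0.15355835527807293 27.0333
the job is handed in; nothing more can be done
```

The scale bar lies flat and flush along the robot-facing edge of the larger holder's base, and I handed in still holding the pull tab with the ring just out of the tube.

- **Scale bar:** I used the middle-sized bar (about 160 mm). I pressed it lightly against the edge and let go. The last wrist crops showed no gap, and both ends sat well inside the base.
- **Rod:** The last view showed the dark ring fully out, with about 1 mm of bright rod between it and the tube mouth. The arm's travel read 61.6 mm and the pull was about 12 N. The picture suggests the rod is drawn about 61 mm.
- **Other items:** In the scene picture the dish and the other loose things looked where they started; I did not measure their positions. The job took 27 s.

**Checks that failed or disagreed:**
- **First grasp missed:** The fingers shut on nothing and the bar did not move. A touch on the table showed the real fingertips are about 30 mm short of the reported TCP, and I corrected for that afterwards.
- **First push stopped early:** Table pressure set off the force threshold straight away. I eased up slightly and the second push worked.

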